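# Load the tube rack and start the run

### The arm

A 6-joint arm with a two-finger parallel gripper is mounted at the origin on the work surface. World frame = base frame: x ahead of the robot, y to its left, z up, the work surface at z = 0. Lengths are in m, angles in rad, forces in N, time in s.
With the tool pointing down it reaches from about 0.35 to 1 m from the base axis. Payload 7.1 kg.
Tool frame: the origin (TCP) lies midway between the tips of the shut fingers; the grasp point (between the pads) lies 19 mm behind it; z points along the fingers, x is the direction in which the jaws open and shut, and the axes are right-handed (so a half turn about z gives the same grasp; the last joint's range is limited). The gripper opens to 85 mm and grips with 20 to 120 N. Pads are 22 mm wide; open, the fingers measure 114 mm over their backs; the gripper's body (76 mm by 85 mm) begins 54 mm behind the grasp point. The pads swing forward as they close: fully open they stand 13 mm farther back than shut.
Start: joints at [-1.321, 0.423, 1.63, -0, 1.089, -0.019], TCP at [0.166, -0.603, 0.231] pointing down, gripper open.
Joint ranges: [-3, 3], [-0.9, 2.11], [0.09, 2.58], [-1.31, 4.45], [0.11, 2.69], [-2.54, 2.54]. Speed limits (rad/s): [2.39, 2.39, 3.01, 3.14, 3.14, 3.14].

### API

Orientations are given as a rotation vector (axis times angle).
In Python, from plant import * gives the robot as it stands.
- The arm moves only by the tool jog_arm, never from a script. Its argument "series" is a list of rows, each a list of 6 numbers: the shift along the tool's x, y, z in mm, then the turn, a rotation vector about the tool's x, y, z in rad. In form: [[tx, ty, tz, wx, wy, wz], ...]. A call has 1 to 5 rows; each row shifts and turns the commanded pose from where the row before left it, along the tool's axes as they then stand; what a row does not reach is not made up. A row lasts 1/8 s, in which the tool goes at most 62.5 mm and 10.7 degrees, less where a joint would pass 70% of its speed; a pose out of reach is approached as far as the arm can. A call is refused whole if a number of a shift passes 62.5 or a number of a turn 0.188, either way. A call with a gripper value outside its range is refused whole. "claw" is the finger opening in mm, from 0 to 85.4, set as the call begins (left out, the last holds). The fingers move at their own pace and stop on an object; "newtons" is the grip in N (left out, the last holds). Time passes only in rows, so rows that do not move let the fingers close. It gives the time, the measured TCP pose, the force and the opening at its end, in the units of the state.
- get_state(): the state, without advancing time (a new reading comes with each control period).
- read_camera(name): name is "side" or "top" or "wrist"; returns (picture, depth): 480x640x3 uint8, blue, green, red; 480x640 float32, m along the optical axis (not along the pixel's ray), 0 where there is no reading.
- camera_params(name): a dict with "K" (3x3 intrinsics, pixels), "rvec" (rotation vector, rad) and "tvec" (3), from world to camera coordinates, as OpenCV has them. Camera axes: x right, y down, z forward; pixel columns grow to the right and rows downward; lengths in m; the calibration is good to about 2 mm. A picture is of the moment at which its call begins: read the wrist's pose just before it. camera_params takes no time and is no camera call; for the wrist camera it gives the pose at the moment of the call.
- finish_job(): hands the job in, once; it reports no verdict.
Trained networks look in the newest picture that a camera, given by its name, has taken for a name from the list of things; names that differ only in an ending like _2 or _b are one class to them, and where a whole thing is asked for, a point or a joint stands for the part that bears it (a point fixed in the world has none). Each returns a list of dicts, best first, with "conf" (0 to 1); they miss things now and then, are a little off and sometimes report something else, mostly with a low value. They report only what shows in the picture. A call takes as long as a camera call.
- boxes_of(camera, label): "xyz" ([x, y, z] in m, in the coordinates of the camera as it stood for that picture, good to about 4 mm: the middle of the surface that is visible of it).
- silhouettes(camera, label): "region" (480x640 bool, what is visible of it).
- landmark_of(camera, label): "xyz" ([x, y, z] in m, in the coordinates of the camera as it stood for that picture, good to about 4 mm: a listed point, or the origin of a listed thing).
The state is a dict: "clock": time; "joints": joint angles; "qd": joint speeds; "joint_efforts": joint torques, N m; "eef_pos": TCP position; "ee_rot": TCP orientation; "contact_force": force on the tool from outside, world axes, zero at the start; "ft_torque": the same for the moment, N m; "opening": finger opening in m.
Only numpy, scipy, OpenCV 4.12 (cv2) and the standard library are available. Lean on these libraries where they do the work, as an engineer would, in place of code of your own. Each camera call takes 0.05 s, during which the arm holds its last target. There are 200 camera calls.

### The job

Two trays of the tube loader stand open. With the fingertips, gently push the tray that carries the purple-capped tubes fully home, then press the green start button down and let it come up again. Leave the tray with the blue-capped tubes open just as it stands, do not touch or lift either rack of tubes, and disturb nothing else on the bench.

Things in the scene. Friction and masses are not known exactly. Their poses are not given: they have to be found in the camera images.
- loader: White tube loader fixed to the bench: a box 240 deep (its x), 236 wide (its y) and 130 mm high. Origin: centre of its underside, on the table. Its front looks along its own -x; its +x points into the machine. Two trays side by side slide straight out of the front along -x: the left one centred 56 mm to +y, the right one 56 mm to -y. On its flat top are a flat dark display and, nearer the back, the start button. Place and heading vary.
- tray_left (a joint): Joint value: how far that tray is pulled out, m; 0 = fully home (its white front against the loader's face, a hard stop), it starts 0.095 to 0.13 out. Slides with about 2 N of friction and light damping, no spring or catch: it stays where it is left. Left tray (the loader's +y side).
- tray_right (a joint): Joint value: how far that tray is pulled out, m; 0 = fully home (its white front against the loader's face, a hard stop), it starts 0.095 to 0.13 out. Slides with about 2 N of friction and light damping, no spring or catch: it stays where it is left. Right tray (the loader's -y side).
- tray_left_front (a point): Left tray. Point at the middle of the outer face of that tray's front panel, 75 mm above the table; the panel is white, upright, 106 wide, 92 high (its top edge 100 mm above the table, its bottom 8 mm) and 14 thick. The point moves with the tray; the point's axes are the loader's: +x is the way to push it home.
- tray_right_front (a point): Right tray. Point at the middle of the outer face of that tray's front panel, 75 mm above the table; the panel is white, upright, 106 wide, 92 high (its top edge 100 mm above the table, its bottom 8 mm) and 14 thick. The point moves with the tray; the point's axes are the loader's: +x is the way to push it home.
- purple_rack: White rack 92 long (its x), 28 wide, 45 mm high with five tubes standing in it, purple caps, 84 mm high overall (caps' tops 99 mm above the table); it stands loose on the floor of one of the two trays (15 mm above the table), lengthwise along the slide, behind the front panel, and rides with the tray. Which tray varies. Origin: centre of its underside. 0.13 to 0.25 kg.
- blue_rack: The same rack with light-blue caps, on the other tray.
- start (a joint): Travel of the start button, m: 0 = up, 0.006 = fully down; a spring brings it back up, about 4 N when fully down.
- start_top (a point): Centre of the top of the round green start button, 32 mm across, in a black housing on the loader's top; pressed straight down. Moves with it; 152 mm above the table when up, 55 mm to +x and 60 mm to +y of the loader's origin.
- flask: Lilac drinking flask, 72 mm across, 180 high, standing loose; origin at the centre of its underside. Leave alone.
- phone: Black phone, 150 (its x) by 72 by 9 mm, lying flat and loose; origin at the centre of its underside. Leave alone.
- reagent: Small capped bottle, 54 mm across, 120 high, standing loose; origin at the centre of its underside. Leave alone.

How it is judged:
By the outcome, as a careful person would: the job done as asked, in the order asked, and still so for the second after the job is handed in, with the robot touching nothing.
It also fails if it takes over 48 s, if anything falls off the work surface, if the arm or the gripper's body presses on something with over 40 N, if the wrist force passes 120 N, or if a joint passes its speed limit or range.

## Working session

There is one attempt and no reset: what is moved stays moved. The work goes in short steps, Python scripts to look and compute and a tool call to move; the robot and the scene stay as the last step left them, time stands still between calls to the robot, and variables do not carry over. Pictures are saved under pics/ and viewed, about 8 in all and at most 12, crops included, and the job is handed in when it is done.

Besides the shell and the picture viewer there is one more tool, called after "Emit:" as name(argument=value, ...), one argument or row to a line, values as JSON. jog_arm: Moves the arm, as the interface text tells. Its arguments: {"type":"object","properties":{"series":{"type":"array"},"claw":{"type":"number"},"newtons":{"type":"number"}},"required":["series"]}

```bash
mkdir -p pics; cat > h.py <<'E'
from plant import *
import numpy as np, cv2
from scipy.spatial.transform import Rotation as R
def w(cam,p):
    c=camera_params(cam); Rm=R.from_rotvec(np.ravel(c["rvec"])).as_matrix()
    return Rm.T@(np.ravel(p)-np.ravel(c["tvec"]))
def lm(cam,l,f=landmark_of):
    for d in f(cam,l)[:2]: print(cam,l,round(d["conf"],2),np.round(w(cam,d["xyz"]),4))
E
python3 - <<'E'
from h import *
ims=[]
for c in("side","top"):
    im,d=read_camera(c); ims.append(im)
    for l in("loader","tray_left_front","tray_right_front","start_top","purple_rack","blue_rack","flask","phone","reagent"): lm(c,l)
    cv2.imwrite(f"pics/{c}.png",im)
s=get_state();print(s["clock"],s["eef_pos"],s["ee_rot"],s["contact_force"])
E
```

```text
side loader 0.77 [ 0.5428 -0.2184  0.0014]
side tray_left_front 0.62 [0.6038 0.0245 0.077 ]
side tray_right_front 0.87 [0.4946 0.0377 0.0738]
side start_top 0.9 [ 0.6032 -0.2717  0.1482]
side purple_rack 0.74 [0.4356 0.3493 0.0051]
side blue_rack 0.24 [0.6073 0.0225 0.0751]
side flask 0.81 [0.5738 0.3482 0.0013]
side phone 0.72 [0.436  0.3487 0.0029]
side phone 0.59 [0.689  0.2456 0.    ]
side reagent 0.72 [6.856e-01 2.476e-01 1.000e-04]
top loader 0.6 [ 0.5425 -0.2192  0.0009]
top loader 0.47 [6.826e-01 2.416e-01 3.000e-04]
top tray_left_front 0.84 [0.6022 0.0198 0.0732]
top tray_left_front 0.7 [ 0.4367  0.3537 -0.0014]
top tray_right_front 0.93 [0.4934 0.0344 0.0795]
top start_top 0.56 [ 0.6022 -0.2724  0.1511]
top purple_rack 0.93 [ 0.6012 -0.0631  0.0133]
top blue_rack 0.56 [ 0.4908 -0.0551  0.0146]
top flask 0.8 [ 5.763e-01  3.504e-01 -2.000e-04]
top flask 0.24 [ 5.425e-01 -2.207e-01  3.000e-04]
top phone 0.67 [ 0.4353  0.3523 -0.0005]
top reagent 0.58 [ 0.6797  0.243  -0.0019]
1.0 [ 0.16597865 -0.60253178  0.23130266] [-2.49908214e+00  1.90372231e+00  7.91084513e-05] [0.44175939 1.04291024 0.35094646]
```

View pics/side.png

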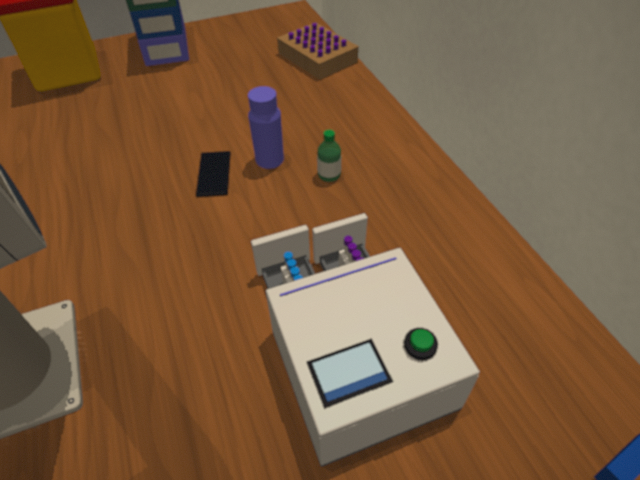

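View pics/top.png

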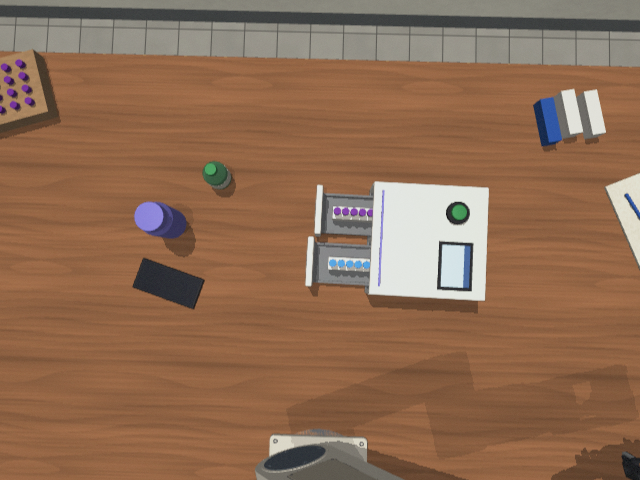

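The purple rack is on the left tray (larger world x; caps near pixel 355,212 in the top view). The loader's front faces world +y and the button is at about (457,212). Next I refine the heading and panel face from depth.

```bash
cat >> h.py <<'E'
def cloud(cam):
    im,d=read_camera(cam); c=camera_params(cam); K=np.array(c["K"])
    v,u=np.indices(d.shape); P=np.stack([(u-K[0,2])/K[0,0]*d,(v-K[1,2])/K[1,1]*d,d],-1)
    Rm=R.from_rotvec(np.ravel(c["rvec"])).as_matrix()
    W=(P-np.ravel(c["tvec"]))@Rm; W[d==0]=np.nan
    return im,W
E
python3 - <<'E'
from h import *
im,W=cloud("top")
x,y,z=W[...,0],W[...,1],W[...,2]
m=(abs(z-.13)<.006)&(x>.35)&(x<.75)&(y>-.45)&(y<0)
print("top",cv2.minAreaRect((W[m][:,:2]*1000).astype(np.float32)),np.median(z[m]))
for n,a,b in(("L",.555,.68),("R",.42,.54)):
    m=(abs(z-.1)<.008)&(x>a)&(x<b)&(y>-.01)&(y<.08)
    print(n,m.sum(),cv2.minAreaRect((W[m][:,:2]*1000).astype(np.float32)),np.median(z[m]))
s=get_state();M=R.from_rotvec(s["ee_rot"]).as_matrix();print(M.round(3))
im,d=read_camera("wrist");cv2.imwrite("pics/w0.png",im)
c=camera_params("wrist");Rm=R.from_rotvec(np.ravel(c["rvec"])).as_matrix();p=-Rm.T@np.ravel(c["tvec"]);print("cam in tool",M.T@(p-s["eef_pos"]))
E
```

```text
top ((542.422119140625, -219.8539276123047), (240.96400451660156, 236.22793579101562), 88.40509033203125) 0.1305140822565115
L 313 ((606.7332763671875, 12.174259185791016), (14.757220268249512, 102.53959655761719), 88.4353256225586) 0.09936305699386541
R 310 ((489.77996826171875, 28.240924835205078), (14.881360054016113, 98.24461364746094), 87.85391998291016) 0.09977559488660787
[[ 0.266 -0.964  0.   ]
 [-0.964 -0.266 -0.   ]
 [ 0.    -0.    -1.   ]]
cam in tool [-0.00065696 -0.08007098 -0.1415998 ]
```

Emit:
jog_arm(
  series=[
    [0,0,0,0,0,0.1485],
    [0,0,0,0,0,0.1485],
    [-45,-28,0,0,0,0],
    [-45,-28,0,0,0,0],
    [-45,-28,0,0,0,0],
  ],
  claw=0,
)

```text
clock: 1.72
eef_pos: [0.2544, -0.4687, 0.2314]
ee_rot: [-2.189, 2.253, -0.001]
contact_force: [0.2, 0.2, 0.4]
opening: -0.0
```

Emit:
jog_arm(
  series=[
    [-45,-28,0,0,0,0],
    [-45,-28,0,0,0,0],
    [-45,-28,0,0,0,0],
    [-45,-28,0,0,0,0],
    [-45,-28,0,0,0,0],
  ],
)

```text
clock: 2.35
eef_pos: [0.4009, -0.2476, 0.2317]
ee_rot: [-2.19, 2.253, -0.001]
contact_force: [1.4, -0.5, 0.8]
opening: 0.0003
```

Emit:
jog_arm(
  series=[
    [-45,-28,0,0,0,0],
    [-45,-28,0,0,0,0],
    [-45,-28,0,0,0,0],
    [-45,-28,0,0,0,0],
    [-45,-28,0,0,0,0],
  ],
)

```text
clock: 2.98
eef_pos: [0.5473, -0.0264, 0.2315]
ee_rot: [-2.19, 2.252, -0.001]
contact_force: [0.1, -0.4, -0.1]
opening: 0.0001
```

Emit:
jog_arm(
  series=[
    [0,0,0,0,0,0],
    [0,0,0,0,0,0],
  ],
)

```text
clock: 3.22
eef_pos: [0.546, -0.028, 0.2311]
ee_rot: [2.19, -2.251, -0.001]
contact_force: [-0.7, -0.2, -0.1]
opening: 0.0
```

Emit:
jog_arm(
  series=[
    [-50,-28,0,0,0,0],
    [-50,-28,0,0,0,0],
    [0,0,30,0,0,0],
    [0,0,30,0,0,0],
    [0,0,0,0,0,0],
  ],
)

```text
clock: 3.85
eef_pos: [0.603, 0.0689, 0.1692]
ee_rot: [2.185, -2.251, -0.005]
contact_force: [-0.7, -0.0, 0.4]
opening: -0.0
```

```bash
python3 - <<'E'
from h import *
s=get_state();M=R.from_rotvec(s["ee_rot"]).as_matrix();print(s["eef_pos"],M.round(3))
im,W=cloud("side");cv2.imwrite("pics/s1.png",cv2.resize(im[150:350,200:460],None,fx=3,fy=3))
lm("side","tray_left_front")
E
```

```text
[0.60297008 0.0688927  0.16920427] [[-0.03  -1.    -0.005]
 [-1.     0.03  -0.001]
 [ 0.001  0.005 -1.   ]]
side tray_left_front 0.71 [0.6041 0.022  0.0752]
```

View pics/s1.png

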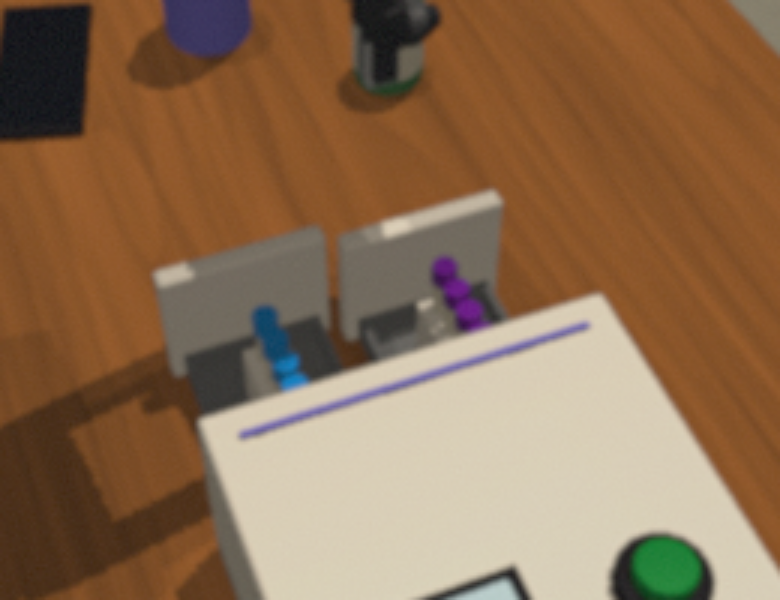

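The gripper tips (crop pixel ~395,20) are above and in front of the purple tray's panel. I'll descend, then creep to contact.

Emit:
jog_arm(
  series=[
    [0,0,30,0,0,0],
    [0,0,30,0,0,0],
    [0,0,31,0,0,0],
    [0,0,0,0,0,0],
  ],
)

```text
clock: 4.45
eef_pos: [0.6044, 0.0697, 0.0799]
ee_rot: [2.188, -2.252, -0.002]
contact_force: [0.1, -0.5, -0.3]
opening: -0.0001
```

Emit:
jog_arm(
  series=[
    [8,0,0,0,0,0],
    [6,0,0,0,0,0],
    [5,0,0,0,0,0],
    [4,0,0,0,0,0],
    [4,0,0,0,0,0],
  ],
)

```text
clock: 5.08
eef_pos: [0.6045, 0.0431, 0.0805]
ee_rot: [-2.19, 2.252, -0.0]
contact_force: [0.3, 0.4, 1.0]
opening: 0.0001
```

Emit:
jog_arm(
  series=[
    [4,0,0,0,0,0],
    [4,0,0,0,0,0],
    [4,0,0,0,0,0],
    [4,0,0,0,0,0],
    [4,0,0,0,0,0],
  ],
)

```text
clock: 5.7
eef_pos: [0.6038, 0.0233, 0.0803]
ee_rot: [-2.19, 2.252, 0.0]
contact_force: [0.0, 2.9, -0.9]
opening: -0.0002
```

Emit:
jog_arm(
  series=[
    [5,0,0,0,0,0],
    [5,0,0,0,0,0],
    [5,0,0,0,0,0],
    [5,0,0,0,0,0],
    [5,0,0,0,0,0],
  ],
)

```text
clock: 6.32
eef_pos: [0.6031, -0.002, 0.0803]
ee_rot: [2.19, -2.253, -0.0]
contact_force: [0.3, 2.3, -1.5]
opening: 0.0002
```

Emit:
jog_arm(
  series=[
    [5,0,0,0,0,0],
    [5,0,0,0,0,0],
    [5,0,0,0,0,0],
    [5,0,0,0,0,0],
    [5,0,0,0,0,0],
  ],
)

```text
clock: 6.95
eef_pos: [0.6024, -0.0269, 0.0803]
ee_rot: [2.19, -2.252, -0.0]
contact_force: [1.2, 1.5, -2.6]
opening: 0.0003
```

Emit:
jog_arm(
  series=[
    [5,0,0,0,0,0],
    [5,0,0,0,0,0],
    [5,0,0,0,0,0],
    [5,0,0,0,0,0],
    [5,0,0,0,0,0],
  ],
)

```text
clock: 7.58
eef_pos: [0.6017, -0.0519, 0.0803]
ee_rot: [-2.19, 2.252, -0.0]
contact_force: [1.2, 3.3, -1.3]
opening: 0.0003
```

Emit:
jog_arm(
  series=[
    [3,0,0,0,0,0],
    [3,0,0,0,0,0],
    [2,0,0,0,0,0],
    [2,0,0,0,0,0],
    [2,0,0,0,0,0],
  ],
)

```text
clock: 8.2
eef_pos: [0.6014, -0.0637, 0.0803]
ee_rot: [-2.19, 2.252, -0.0]
contact_force: [0.4, 2.0, -0.9]
opening: -0.0
```

Emit:
jog_arm(
  series=[
    [1.5,0,0,0,0,0],
    [1.5,0,0,0,0,0],
    [1.5,0,0,0,0,0],
    [1.5,0,0,0,0,0],
  ],
)

```text
clock: 8.7
eef_pos: [0.6012, -0.067, 0.0805]
ee_rot: [-2.187, 2.252, 0.004]
contact_force: [0.8, 21.6, 2.5]
opening: -0.0001
```

Emit:
jog_arm(
  series=[
    [1,0,0,0,0,0],
    [1,0,0,0,0,0],
    [1,0,0,0,0,0],
  ],
)

```text
clock: 9.07
eef_pos: [0.6011, -0.0674, 0.0808]
ee_rot: [-2.186, 2.251, 0.008]
contact_force: [-0.2, 35.0, 5.1]
opening: 0.0
```

Emit:
jog_arm(
  series=[
    [1,0,0,0,0,0],
    [1,0,0,0,0,0],
  ],
)

```text
clock: 9.32
eef_pos: [0.6015, -0.0682, 0.0816]
ee_rot: [-2.185, 2.249, 0.008]
contact_force: [-1.6, 40.5, 16.6]
opening: -0.0002
```

Stopped at the hard stop. I'll back off, rise, and look.

Emit:
jog_arm(
  series=[
    [-5,0,0,0,0,0],
    [-10,0,0,0,0,0],
    [-25,0,0,0,0,0],
    [-10,0,0,0,0,0],
    [0,0,0,0,0,0],
  ],
)

```text
clock: 9.95
eef_pos: [0.6023, -0.0244, 0.0802]
ee_rot: [2.191, -2.251, -0.0]
contact_force: [0.3, 0.0, -0.2]
opening: -0.0005
```

Emit:
jog_arm(
  series=[
    [0,0,-40,0,0,0],
    [0,0,-50,0,0,0],
    [0,0,-50,0,0,0],
    [0,0,0,0,0,0],
  ],
)

```text
clock: 10.45
eef_pos: [0.6052, -0.0258, 0.2249]
ee_rot: [-2.185, 2.249, -0.01]
contact_force: [-0.7, 0.3, -0.1]
opening: -0.0002
```

```bash
python3 - <<'E'
from h import *
print(get_state()["eef_pos"])
im,W=cloud("side");cv2.imwrite("pics/s2.png",cv2.resize(im[150:400,200:500],None,fx=2.5,fy=2.5))
for l in("tray_left_front","tray_right_front","start_top"): lm("side",l)
Y=R.from_rotvec([0,0,np.deg2rad(-91.6)]).as_matrix()
L=(W-np.array([.5424,-.2199,0]))@Y
for n,a in(("L",.056),("R",-.056)):
    m=(abs(L[...,2]-.1)<.004)&(abs(L[...,1]-a)<.045)&(L[...,0]<-.1)&(L[...,0]>-.28)
    print(n,m.sum(),np.percentile(L[m][:,0],[2,50,98]).round(4))
E
```

```text
[ 0.60515149 -0.02577071  0.22490302]
side tray_right_front 0.66 [0.4935 0.0354 0.0727]
side start_top 0.96 [ 0.6008 -0.272   0.1498]Traceback (most recent call last):
  File "<stdin>", line 9, in <module>
    return _quantile_unchecked(
        a, q, axis, out, overwrite_input, method, keepdims, weights)
    return _ureduce(a,
                    func=_quantile_ureduce_func,
    ...<5 lines>...
                    overwrite_input=overwrite_input,
                    method=method)
    r = func(a, **kwargs)
    result = _quantile(arr,
                       quantiles=q,
    ...<2 lines>...
                       out=out,
                       weights=wgt)
    slices_having_nans = np.isnan(arr[-1, ...])
                                  ~~~^^^^^^^^^
IndexError: index -1 is out of bounds for axis 0 with size 0
```

View pics/s2.png

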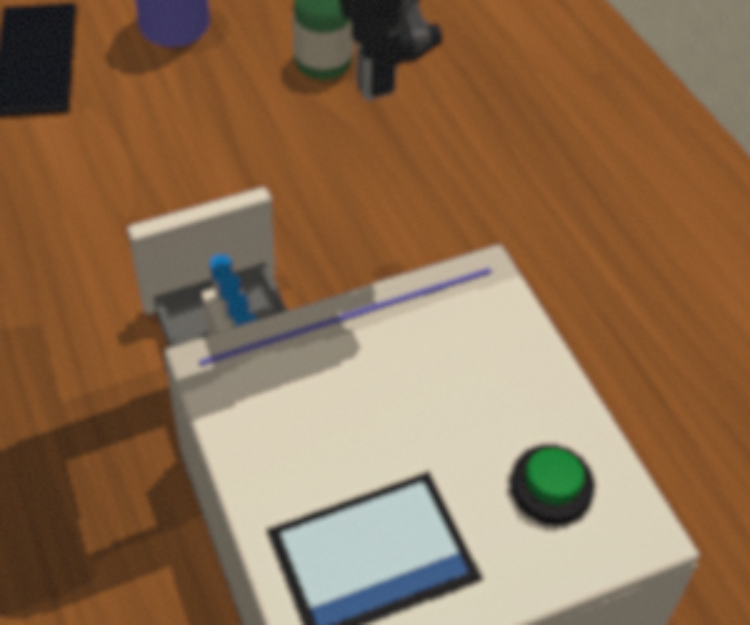

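```bash
python3 - <<'E'
from h import *
Y=R.from_rotvec([0,0,np.deg2rad(-91.6)]).as_matrix()
for c in("top","wrist"):
    im,W=cloud(c);cv2.imwrite(f"pics/{c}3.png",im)
    L=(W-np.array([.5424,-.2199,0]))@Y
    for n,a in(("L",.056),("R",-.056)):
        m=(abs(L[...,2]-.1)<.006)&(abs(L[...,1]-a)<.045)&(L[...,0]<-.1)&(L[...,0]>-.28)
        print(c,n,m.sum(),np.percentile(L[m][:,0],[2,50,98]).round(4) if m.sum() else "")
    lm(c,"tray_left_front")
E
```

```text
top L 124 [-0.1376 -0.1315 -0.1253]
top R 0 
top tray_left_front 0.51 [ 0.6007 -0.0832  0.0768]
wrist L 2516 [-0.1408 -0.1347 -0.1274]
wrist R 1262 [-0.2551 -0.2457 -0.127 ]
wrist tray_left_front 0.88 [ 0.608  -0.0814  0.071 ]
```

View pics/wrist3.png

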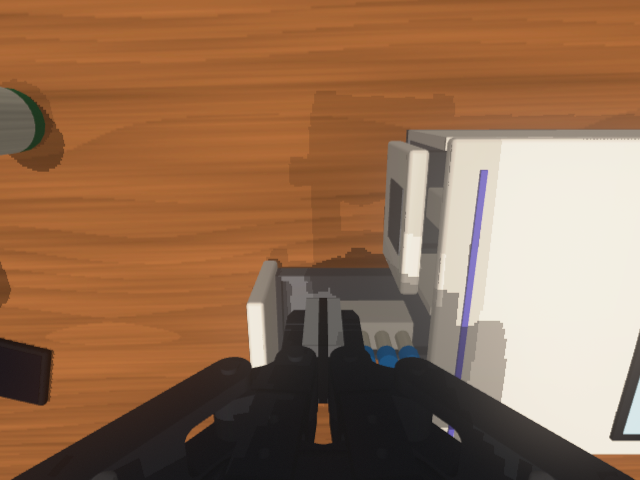

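The wrist view shows a gap between the purple panel (pixels ~390–428, row 215) and the loader face (~445). Depth puts the tray still about 5 mm out, so the finger linkage probably met the loader's top edge. I'll tilt the tool back so only the tips lead, then push again.

Emit:
jog_arm(
  series=[
    [0,0,0,0,0.125,0],
    [0,0,0,0,0.125,0],
    [0,0,0,0,0.125,0],
    [0,0,0,0,0.125,0],
    [0,0,0,0,0,0],
  ],
)

```text
clock: 11.48
eef_pos: [0.6019, -0.023, 0.2186]
ee_rot: [1.914, -1.962, 0.485]
contact_force: [-0.6, 0.4, 0.3]
opening: 0.0001
```

Emit:
jog_arm(
  series=[
    [-14.4,0,26.3,0,0,0],
    [-14.4,0,26.3,0,0,0],
    [-14.4,0,26.3,0,0,0],
    [0,0,0,0,0,0],
  ],
)

```text
clock: 11.98
eef_pos: [0.6009, -0.0255, 0.1284]
ee_rot: [1.91, -1.965, 0.482]
contact_force: [-0.7, -0.0, 0.2]
opening: 0.0
```

```bash
python3 - <<'E'
from h import *
s=get_state();print(s["eef_pos"],s["joints"],R.from_rotvec(s["ee_rot"]).as_matrix().round(3))
E
```

```text
[ 0.60087172 -0.02545393  0.12841241] [ 0.17366494  0.59334611  1.72512452 -0.58106902  1.02010123  2.13211745] [[-0.024 -1.    -0.018]
 [-0.878  0.03  -0.478]
 [ 0.478  0.005 -0.878]]
```

Emit:
jog_arm(
  series=[
    [-13.4,0,24.6,0,0,0],
    [-13.4,0,24.6,0,0,0],
    [0,0,0,0,0,0],
    [8.8,0,4.8,0,0,0],
    [7,0,3.8,0,0,0],
  ],
)

```text
clock: 12.6
eef_pos: [0.6029, -0.0433, 0.076]
ee_rot: [1.911, -1.968, 0.49]
contact_force: [-0.3, 0.2, 0.1]
opening: -0.0
```

Emit:
jog_arm(
  series=[
    [4.4,0,2.4,0,0,0],
    [3.5,0,1.9,0,0,0],
    [3.5,0,1.9,0,0,0],
    [2.6,0,1.4,0,0,0],
  ],
)

```text
clock: 13.1
eef_pos: [0.6015, -0.0587, 0.0744]
ee_rot: [1.911, -1.966, 0.488]
contact_force: [-1.2, 0.6, 0.0]
opening: -0.0006
```

Emit:
jog_arm(
  series=[
    [2.6,0,1.4,0,0,0],
    [2.6,0,1.4,0,0,0],
    [2.6,0,1.4,0,0,0],
  ],
)

```text
clock: 13.48
eef_pos: [0.6012, -0.0675, 0.0744]
ee_rot: [1.911, -1.966, 0.488]
contact_force: [0.5, 0.1, -0.1]
opening: -0.0
```

Emit:
jog_arm(
  series=[
    [1.8,0,1,0,0,0],
    [1.8,0,1,0,0,0],
    [1.8,0,1,0,0,0],
  ],
)

```text
clock: 13.85
eef_pos: [0.6011, -0.0736, 0.0744]
ee_rot: [1.911, -1.966, 0.488]
contact_force: [0.3, 0.2, -0.1]
opening: 0.0001
```

Emit:
jog_arm(
  series=[
    [1.8,0,1,0,0,0],
    [0.9,0,0.5,0,0,0],
  ],
)

```text
clock: 14.1
eef_pos: [0.601, -0.0765, 0.0744]
ee_rot: [1.911, -1.966, 0.488]
contact_force: [-0.6, 1.5, 0.2]
opening: -0.0
```

Emit:
jog_arm(
  series=[
    [0.9,0,0.5,0,0,0],
    [0.9,0,0.5,0,0,0],
  ],
)

```text
clock: 14.35
eef_pos: [0.601, -0.0786, 0.0744]
ee_rot: [1.911, -1.966, 0.488]
contact_force: [-0.5, 2.0, 0.3]
opening: 0.0001
```

Pushing now at about 2 N, so the tray was indeed not home. I'll continue.

Emit:
jog_arm(
  series=[
    [0.9,0,0.5,0,0,0],
    [0.9,0,0.5,0,0,0],
    [0.9,0,0.5,0,0,0],
  ],
)

```text
clock: 14.72
eef_pos: [0.6011, -0.0794, 0.0744]
ee_rot: [1.913, -1.969, 0.487]
contact_force: [-5.0, 19.9, 7.6]
opening: -0.0003
```

Emit:
jog_arm(
  series=[
    [0.9,0,0.5,0,0,0],
    [0.9,0,0.5,0,0,0],
  ],
)

```text
clock: 14.98
eef_pos: [0.6011, -0.0796, 0.0744]
ee_rot: [1.915, -1.971, 0.486]
contact_force: [-6.4, 30.1, 11.1]
opening: -0.0001
```

Emit:
jog_arm(
  series=[
    [0.9,0,0.5,0,0,0],
    [0.9,0,0.5,0,0,0],
  ],
)

```text
clock: 15.22
eef_pos: [0.6012, -0.0799, 0.0744]
ee_rot: [1.916, -1.973, 0.485]
contact_force: [-9.5, 42.0, 16.3]
opening: -0.0002
```

Emit:
jog_arm(
  series=[
    [-4.4,0,-2.4,0,0,0],
    [-13,0,-7.2,0,0,0],
    [-26,0,-14.4,0,0,0],
    [0,0,0,0,0,0],
  ],
)

```text
clock: 15.72
eef_pos: [0.6026, -0.0348, 0.0745]
ee_rot: [1.913, -1.964, 0.489]
contact_force: [0.7, 0.3, 0.8]
opening: 0.0002
```

Emit:
jog_arm(
  series=[
    [19,0,-35,0,0,0],
    [24,0,-44,0,0,0],
    [24,0,-44,0,-0.125,0],
    [0,0,0,0,-0.125,0],
    [0,0,0,0,-0.125,0],
  ],
)

```text
clock: 16.35
eef_pos: [0.6025, -0.0368, 0.2161]
ee_rot: [2.128, -2.19, 0.132]
contact_force: [-0.7, -0.2, -0.5]
opening: -0.0003
```

Emit:
jog_arm(
  series=[
    [0,0,0,0,-0.125,0],
    [0,0,0,0,0,0],
    [0,0,0,0,0,0],
  ],
)

```text
clock: 16.73
eef_pos: [0.6018, -0.0366, 0.2143]
ee_rot: [2.187, -2.252, 0.001]
contact_force: [-0.4, -0.2, 0.7]
opening: 0.0001
```

```bash
python3 - <<'E'
from h import *
Y=R.from_rotvec([0,0,np.deg2rad(-91.6)]).as_matrix()
for c in("top","wrist"):
    im,W=cloud(c);cv2.imwrite(f"pics/{c}4.png",im)
    L=(W-np.array([.5424,-.2199,0]))@Y
    for n,a in(("L",.056),("R",-.056)):
        m=(abs(L[...,2]-.1)<.006)&(abs(L[...,1]-a)<.045)&(L[...,0]<-.1)&(L[...,0]>-.28)
        print(c,n,m.sum(),np.percentile(L[m][:,0],[2,50,98]).round(4) if m.sum() else "")
    lm(c,"start_top")
s=get_state();print(s["eef_pos"],R.from_rotvec(s["ee_rot"]).as_matrix().round(3))
E
```

```text
top L 125 [-0.1341 -0.1272 -0.1204]
top R 0 
wrist L 2558 [-0.137  -0.1309 -0.1236]
wrist R 915 [-0.2552 -0.2462 -0.1298]
[ 0.60205221 -0.0353325   0.21439082] [[-0.027 -1.    -0.001]
 [-1.     0.027 -0.001]
 [ 0.001  0.001 -1.   ]]
```

View pics/wrist4.png

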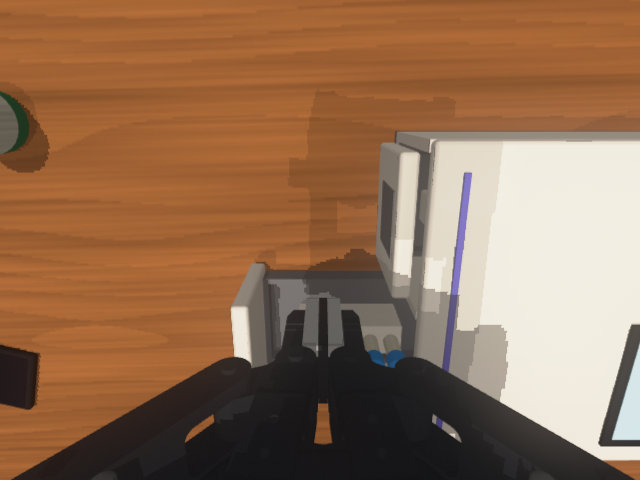

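The panel top now spans −0.134 to −0.120 in the loader frame, which is exactly home. The visible strip between them matches the loader's face from z = 0.10 to 0.13. The blue tray is unchanged. Now over to the button.

Emit:
jog_arm(
  series=[
    [47.6,-1.3,0,0,0,0],
    [47.6,-1.3,0,0,0,0],
    [47.6,-1.3,0,0,0,0],
    [47.6,-1.3,0,0,0,0],
    [47.6,-1.3,0,0,0,0],
  ],
)

```text
clock: 17.55
eef_pos: [0.6021, -0.275, 0.2145]
ee_rot: [2.191, -2.251, 0.0]
contact_force: [0.3, -0.5, 0.2]
opening: 0.0001
```

Emit:
jog_arm(
  series=[
    [0,0,15,0,0,0],
    [0,0,15,0,0,0],
    [0,0,10,0,0,0],
    [0,0,0,0,0,0],
  ],
)

```text
clock: 18.05
eef_pos: [0.6015, -0.2727, 0.1733]
ee_rot: [2.191, -2.25, -0.004]
contact_force: [-0.8, -0.6, -0.3]
opening: -0.0001
```

```bash
python3 - <<'E'
from h import *
s=get_state();print(s["eef_pos"])
for c in("wrist","side"):
    im,W=cloud(c)
    h=cv2.cvtColor(im,cv2.COLOR_BGR2HSV)
    m=(abs(h[...,0].astype(int)-60)<20)&(h[...,1]>100)&(h[...,2]>40)&(abs(W[...,2]-.15)<.012)&(W[...,1]<-.2)
    P=W[m]; print(c,m.sum(), P.min(0).round(4),P.max(0).round(4),np.median(P,0).round(4)) if m.sum() else print(c,0)
    cv2.imwrite(f"pics/{c}5.png",im)
E
```

```text
[ 0.60146723 -0.27269733  0.17331845]
wrist 2391 [ 0.5934 -0.2899  0.1472] [ 0.6199 -0.259   0.1543] [ 0.6085 -0.2751  0.1518]
side 383 [ 0.5856 -0.2912  0.1394] [ 0.6219 -0.2554  0.1536] [ 0.5984 -0.2788  0.1508]
```

View pics/wrist5.png

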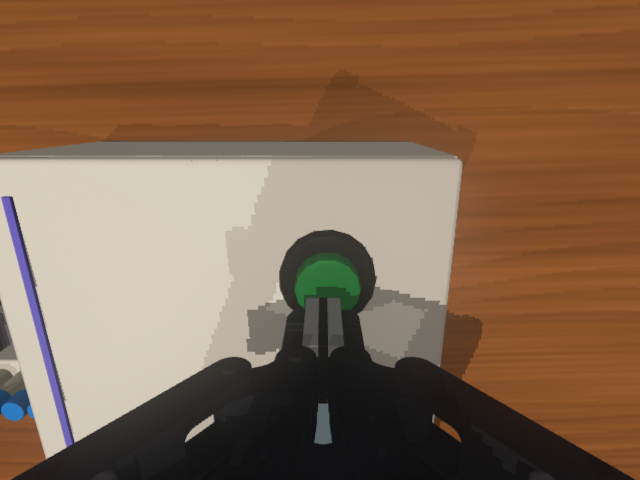

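The tips (pixel ~323,300) are over the green button (~327,285), within about 2 mm of its centre. I'll press slowly.

Emit:
jog_arm(
  series=[
    [2,-1,8,0,0,0],
    [0,0,6,0,0,0],
    [0,0,4,0,0,0],
    [0,0,2,0,0,0],
    [0,0,2,0,0,0],
  ],
)

```text
clock: 18.77
eef_pos: [0.6029, -0.2763, 0.1526]
ee_rot: [-2.19, 2.253, -0.0]
contact_force: [-0.1, -0.0, 1.2]
opening: 0.0
```

Emit:
jog_arm(
  series=[
    [0,0,1.5,0,0,0],
    [0,0,1.5,0,0,0],
    [0,0,1,0,0,0],
  ],
)

```text
clock: 19.15
eef_pos: [0.6029, -0.2763, 0.1488]
ee_rot: [-2.19, 2.253, -0.0]
contact_force: [-1.0, 0.2, 2.8]
opening: 0.0001
```

Emit:
jog_arm(
  series=[
    [0,0,1,0,0,0],
    [0,0,1,0,0,0],
  ],
)

```text
clock: 19.4
eef_pos: [0.6029, -0.2763, 0.1468]
ee_rot: [-2.19, 2.252, -0.0]
contact_force: [-1.6, -0.9, 3.3]
opening: 0.0
```

Emit:
jog_arm(
  series=[
    [0,0,1,0,0,0],
    [0,0,0.7,0,0,0],
    [0,0,0,0,0,0],
  ],
)

```text
clock: 19.77
eef_pos: [0.603, -0.2763, 0.146]
ee_rot: [-2.19, 2.252, -0.001]
contact_force: [-4.2, 0.5, 9.7]
opening: -0.0003
```

Emit:
jog_arm(
  series=[
    [0,0,0.7,0,0,0],
    [0,0,0,0,0,0],
  ],
)

```text
clock: 20.02
eef_pos: [0.603, -0.2763, 0.1459]
ee_rot: [-2.19, 2.252, -0.001]
contact_force: [-5.3, 2.0, 13.7]
opening: -0.0004
```

The button bottomed out at z = 0.146. Now release and retreat.

Emit:
jog_arm(
  series=[
    [0,0,-3,0,0,0],
    [0,0,-5,0,0,0],
    [0,0,-10,0,0,0],
    [0,0,-40,0,0,0],
    [0,0,-40,0,0,0],
  ],
)

```text
clock: 20.65
eef_pos: [0.6027, -0.2761, 0.243]
ee_rot: [2.19, -2.252, -0.002]
contact_force: [-0.1, 0.1, 0.2]
opening: -0.0001
```

Emit:
jog_arm(
  series=[
    [50,20,0,0,0,0],
    [50,20,0,0,0,0],
    [50,20,0,0,0,0],
    [50,20,0,0,0,0],
    [0,0,0,0,0,0],
  ],
)

```text
clock: 21.28
eef_pos: [0.5154, -0.4773, 0.2423]
ee_rot: [2.185, -2.257, 0.001]
contact_force: [-0.6, -0.3, 1.4]
opening: -0.0002
```

```bash
python3 - <<'E'
from h import *
s=get_state();print(s["clock"],s["eef_pos"],s["contact_force"])
Y=R.from_rotvec([0,0,np.deg2rad(-91.6)]).as_matrix()
for c in("top","side"):
    im,W=cloud(c);cv2.imwrite(f"pics/{c}6.png",im)
    L=(W-np.array([.5424,-.2199,0]))@Y
    for n,a in(("L",.056),("R",-.056)):
        m=(abs(L[...,2]-.1)<.006)&(abs(L[...,1]-a)<.045)&(L[...,0]<-.1)&(L[...,0]>-.28)
        print(c,n,m.sum(),np.percentile(L[m][:,0],[2,50,98]).round(4) if m.sum() else "")
    for l in("start_top","tray_right_front","blue_rack","flask","reagent","phone"): lm(c,l)
E
```

```text
21.275 [ 0.51537351 -0.47726328  0.24227442] [-0.64764754 -0.32986241  1.41532492]
top L 273 [-0.1341 -0.1274 -0.1206]
top R 478 [-0.2528 -0.2411 -0.1217]
top start_top 0.47 [ 0.6007 -0.27    0.1509]
top tray_right_front 0.57 [0.494  0.0348 0.0764]
top blue_rack 0.78 [ 0.4895 -0.0587  0.014 ]
top flask 0.89 [ 0.5736  0.3506 -0.0015]
top reagent 0.96 [ 0.6777  0.2401 -0.0008]
top phone 0.91 [0.436  0.3513 0.0011]
side L 0 
side R 0 
side reagent 0.23 [ 5.44e-01 -2.14e-01  1.00e-04]
```

View pics/top6.png

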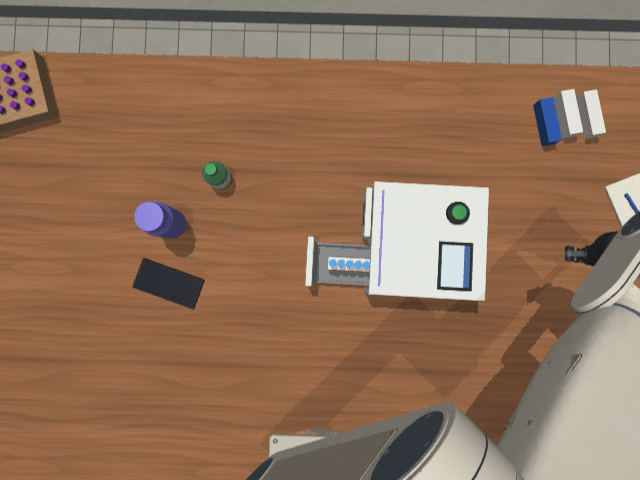

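The purple tray's panel (~368,215) is against the loader, the blue tray (~310,262) is where it was, the button (457,212) is up, and the robot is clear of everything.

```bash
python3 -c "
from plant import *
print(finish_job())"
```

```text
the job is handed in; nothing more can be done
None
```

The purple-capped tray (the left one) is fully home. The start button was then pressed to its stop and has come back up. I handed the job in at about 21 s.

**Tray:** My first push stopped about 4 mm short, probably because the finger linkage met the loader's top edge. I tilted the tool back and pushed again until it hit the hard stop. In the last top view, the front panel's top edge spans −0.134 to −0.121 m in the loader's frame, which matches home. The wrist camera read about 3 mm further out, but I put that down to an offset, because the stop, the top view and the picture all agreed.

**Button:** It bottomed at 0.146 m, as expected for its 6 mm travel, and measured 0.151 m after release.

**Everything else:** The blue tray, its rack, the flask, the reagent bottle and the phone measured where they started, within the measurement error. In the last side view, the networks found almost nothing, so these final checks rest on the top camera.

**Force:** The push was harder at the stops than "gently" suggests. Along the push, the wrist force peaked at 40.5 N on the first stop and 42 N on the second. If the first stop was the linkage on the loader, it was right at the 40 N limit for the gripper's body; I couldn't measure that contact separately. The second push was meant to be on the fingertips only.

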